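# Cock the spring clamp, load an offcut, trip it

### The job

Clamp the longer timber offcut in the small-parts jig, as it is too short to hold by hand at the saw. Draw the jig's sprung arm back by its upright handle until the catch holds it open, without forcing it hard against its rubber stop, and let go; lay the offcut in the channel, lengthwise and home against the end stop, and let go of it; then press the release plunger above the pivot, so that the arm snaps shut on the offcut's end. Leave the other things round the jig where they lie.

Things in the scene. Friction and masses are not known exactly. Their poses are not given: they have to be found in the camera images.
- jig: Small-parts holding jig fixed to the saw table: plywood board 277 x 325 x 12 mm. Origin on the arm's pivot axis at the board's underside; +x runs along the channel to its end stop (roughly away from the robot), y left, z up. Board spans x -145 to 132, y -135 to 190 mm. Two black star knobs, 34 mm high, on its near corners; to the +x -y of the pivot a steel catch bracket up to 77 mm high.
- pivot (a point): Pivot axis of the sprung arm (vertical), at mid height of the bar, 32 mm above the saw table. The arm is a level flat steel bar, 24 mm wide, top 37 mm above the saw table, reaching 165 mm from the pivot to the jig's +y side. A steel bridge on two legs stands over the pivot (top 86 mm) and guides the release plunger.
- nest (a point): Middle of the offcut's seat on the channel floor, 12 mm above the saw table, at jig x 55, y 120 mm; axes as the jig's. The channel runs along x between two wooden strips 66 mm apart, 14 mm wide and only 8 mm high, from x -43 to +51 mm of here. The seated offcut (110 mm) is centred here. Nothing stands beside it above the strips.
- end_stop (a point): Middle of the end stop's face, 55 mm on the +x side of the seat's middle, 30 mm above the saw table; wooden block 92 mm wide with a steel face looking to -x, top 48 mm above the saw table.
- handle (a point): Point on the axis of the arm's upright handle, a plain round black post, diameter 16 mm, top 97 mm and foot (on the bar) 37 mm above the saw table; this point is 75 mm above the saw table and 150 mm from the pivot axis. Drawn back it moves on a level circle about the pivot, counterclockwise seen from above, towards the robot.
- nose (a point): Front of the arm's rubber nose (upright, 24 mm across, 22 mm high), 120 mm out along the bar, on the side that faces the end stop; it clamps the offcut's near end. With the arm shut and no offcut it stands about 20 mm inside the seat; held open it leaves 35 to 70 mm free behind the seated offcut.
- clamp_arm (a joint): Arm angle, rad: 0 shut and empty, 0.165 shut on a seated offcut, grows as drawn back. Spring pull at the handle 5 N shut to 9 N open. The sear's place differs every time: it catches somewhere from 0.46 to 0.80. Caught: on easing off, the pull drops to zero and the arm stays. 4 mm of handle travel beyond is a rubber stop, 3.5 N/mm; a pull of 14 N is sure to have caught, over 25 N strains it.
- release_top (a point): Middle of the top of the release plunger, a round black push button of 28 mm diameter above the pivot, 108 mm above the saw table when up; moves down.
- release (a joint): How far the release plunger is pressed down, m: 0 up, 0.013 at its end. It lifts the sear and frees the arm after 6 to 8 mm with about 6 N, and springs back up by itself.
- offcut: The longer timber offcut, a plain block 60 x 110 x 38 mm, 0.1 to 0.2 kg, lying flat on the saw table to the left of the jig; origin in the middle of its underside, x across (60 mm), y along (110 mm), z up. Grip it across the 60 mm.
- tape: Tape measure, 36 x 76 x 63 mm, standing between the robot and the jig; origin at the middle of its underside. Leave alone.
- small_offcut: Small timber offcut, 52 x 56 x 45 mm, near the robot on its right; origin at the middle of its underside. Leave alone.
- hex_set: Folding hex-key set, 29 x 99 x 22 mm, lying beyond the longer offcut; origin at the middle of its underside. Leave alone.
- spanner: Flat steel spanner, 44 x 190 x 9 mm, lying to the right of the jig; origin at the middle of its underside. Leave alone.
Things that resemble listed ones, but are neither listed nor needed, are in the scene too. Leave any green or purple look-alike of the offcut alone.

How it is judged:
By the outcome, as a careful person would: the job done as asked, in the order asked, and still so for the second after the job is handed in, with the robot touching nothing.
It also fails if it takes over 70 s, if anything falls off the work surface, if the arm or the gripper's body presses on something with over 40 N, if the wrist force passes 120 N, or if a joint passes its speed limit or range.

### The arm

A 7-joint arm with a two-finger parallel gripper is mounted at the origin on the work surface; the furniture and walls round the work are solid. World frame = base frame: x ahead of the robot, y to its left, z up, the work surface at z = 0. Lengths are in mm, angles in degrees, forces in N, time in s.
With the tool pointing down it reaches from about 350 to 900 mm from the base axis. Payload 7.2 kg.
Tool frame: the origin (TCP) lies at the very end of the fingers, on their centre line; the grasp point (between the pads) lies bot.grip_depth behind it (bot.grip_depth is the distance from the TCP to the grasp point, in mm); z points along the fingers, y is the line along which they close (so a half turn about z gives the same grasp; the last joint's range is limited). The gripper opens to 85 mm and grips with 20 to 120 N. Pads are 22 mm wide; open, the fingers measure 114 mm over their backs; the gripper's body (76 mm by 85 mm) begins 54 mm behind the grasp point. The pads swing forward as they close: fully open they stand 13 mm farther back than shut.
Start: joints at [66.509, 23.554, -0.728, 91.456, 0.321, 64.991, -4.71], TCP at [209.478, -588.853, 231.297] pointing down, gripper open.
Joint ranges: [-169.25, 169.25], [-16.82, 113.86], [-84.01, 82.57], [7.8, 145.47], [-59.2, 239.2], [7.22, 106.19], [-163.78, 163.78]. Speed limits (degrees/s): [136.94, 136.94, 172.46, 172.46, 180, 180, 180].

### API

Orientations are given as a 3x3 rotation matrix whose columns are the frame's x, y, z axes.
In Python, from bench import bot gives the robot as it stands.
- The arm moves only by the shell command python3 -m jog 'ROWS' [FORCE]. ROWS is JSON, a list of rows, each a list of 7 numbers: the shift along the world's x, y, z scaled (see below), then the turn, a rotation vector about the world's x, y, z scaled (see below), then the opening, from 0 (shut) to 1 (fully open). A call has 1 to 5 rows; each row shifts and turns the commanded pose from where the row before left it; what a row does not reach is not made up. The controller multiplies each number of a shift by 10 cm and each number of a turn by 180 degrees. A row lasts 1/12 s, in which the tool goes at most 41.7 mm and 7.16 degrees, less where a joint would pass 70% of its speed; a pose out of reach is approached as far as the arm can. A call with a number of a shift or a turn outside -1 to 1 is refused whole. A call with a gripper value outside its range is refused whole. The fingers move at their own pace and stop on an object; FORCE is the grip in N (left out, the last holds). Time passes only in rows, so rows that do not move let the fingers close. It gives the time, the measured TCP pose, the force, the opening and the grip force at its end, in the units of the state.
- bot.get_state(): the state, without advancing time (a new reading comes with each control period).
- bot.get_image(name): name is "scene" or "side" or "wrist"; returns the picture (400x640x3 uint8, red, green, blue); there is no depth.
- bot.camera_params(name): a dict with "fx", "fy", "cx", "cy" (pixels), "R" (3x3) and "t" (3): a world point X has camera coordinates R X + t; the wrist camera has in their place "T_tool_cam" (4x4, takes a point from camera to tool coordinates, whose origin is the TCP and whose axes are the flange's). Camera axes: x right, y down, z forward; pixel columns grow to the right and rows downward; lengths in mm; the calibration is good to about 2 mm. A picture is of the moment at which its call begins: read the wrist's pose just before it. camera_params takes no time and is no camera call.
- bot.sign_off(): hands the job in; it is judged then, once.
The state is a dict: "clock": time; "joint_pos": joint angles; "joint_velocities": joint speeds; "joint_torque": joint torques, N m; "position": TCP position; "orientation": TCP orientation; "contact_force": force on the tool from outside, world axes, zero at the start; "torque": the same for the moment, N m; "grip_width": finger opening in mm; "grasp_force": force on a finger pad.
Only numpy, scipy, OpenCV 4.12 (cv2) and the standard library are available. Lean on these libraries where they do the work, as an engineer would, in place of code of your own. Each camera call takes 0.05 s, during which the arm holds its last target. There are 200 camera calls.

## Working session

There is one attempt and no reset: what is moved stays moved. The work goes in short steps, Python scripts to look and compute and a shell command to move; the robot and the scene stay as the last step left them, time stands still between calls to the robot, and variables do not carry over. Pictures are saved under pics/ and viewed, at most 10 in all, crops included, and the job is handed in when it is done.

```bash
mkdir -p pics; ls; python3 - <<'E'
from bench import bot
import cv2,numpy as np
s=bot.get_state();print({k:np.round(v,3).tolist() for k,v in s.items()},bot.grip_depth)
for n in("scene","side"):
    cv2.imwrite(f"pics/{n}0.png",bot.get_image(n)[:,:,::-1]);print(n,{k:np.round(v,4).tolist() for k,v in bot.camera_params(n).items()})
print(bot.camera_params("wrist"))
E
```

```text
pics
{'clock': 0.0, 'joint_pos': [66.507, 23.598, -0.727, 91.506, 0.322, 64.991, -4.709], 'joint_velocities': [0.085, 0.113, -0.063, 0.03, -0.014, -0.116, -0.022], 'joint_torque': [-0.002, -60.063, 0.681, -29.941, 0.014, 0.011, 0.0], 'position': [209.278, -588.369, 230.461], 'orientation': [[0.942, 0.335, -0.001], [0.335, -0.942, 0.001], [-0.0, -0.002, -1.0]], 'contact_force': [-0.593, 0.092, -0.311], 'torque': [-0.018, -0.035, -0.005], 'grasp_force': 0.0, 'grip_width': 85.219} 18.700000000000003
scene {'fx': 511.3352, 'fy': 511.3352, 'cx': 323.0414, 'cy': 205.1254, 'R': [[-0.753, -0.6578, -0.0135], [-0.4737, 0.5563, -0.6827], [0.4567, -0.5077, -0.7305]], 't': [398.4037, 225.8706, 1320.3482]}
side {'fx': 482.9026, 'fy': 482.9026, 'cx': 317.886, 'cy': 199.246, 'R': [[0.9992, -0.0395, 0.0092], [-0.0175, -0.625, -0.7804], [0.0366, 0.7796, -0.6252]], 't': [-469.8166, 140.7846, 1434.4287]}
{'fx': 305.2095153450847, 'fy': 305.2095153450847, 'cx': 317.83337553178376, 'cy': 198.56513218469587, 'T_tool_cam': array([[ 1.35904570e-03, -9.54555199e-01, -2.98031082e-01,
         7.67934828e+01],
       [ 9.99999027e-01,  1.39124535e-03,  1.04096160e-04,
         4.31739543e-01],
       [ 3.15268827e-04, -2.98030933e-01,  9.54556160e-01,
        -1.42543367e+02],
       [ 0.00000000e+00,  0.00000000e+00,  0.00000000e+00,
         1.00000000e+00]])}
```

View pics/scene0.png

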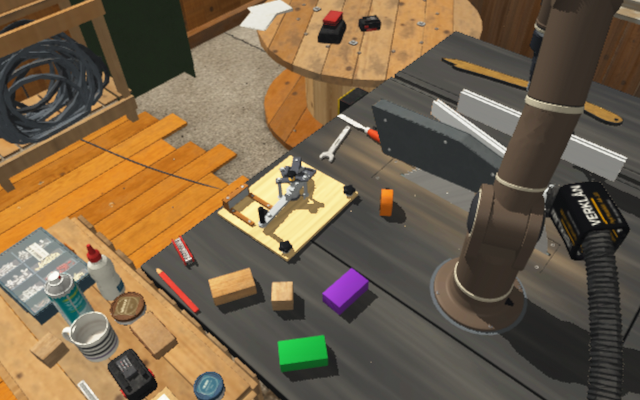

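View pics/side0.png

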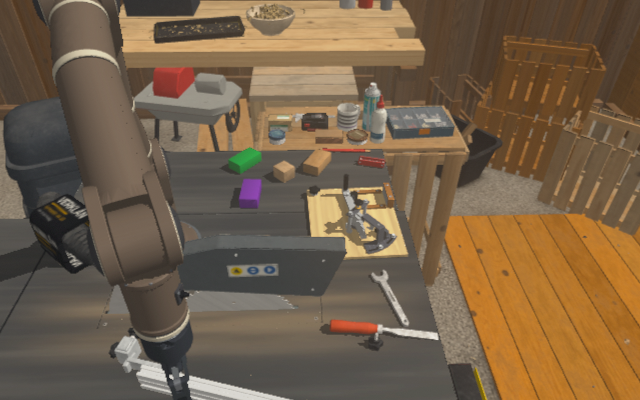

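The scene picture shows these candidates for the offcut:
- long tan timber at (232,287)
- small tan block at (282,295)
- purple block at (346,290) and green block at (303,353)
- tan pieces on the far bench at (152,337) and (48,347)

By the description it is the long tan one at (232,287). The jig is at (290,207), the tape measure at (387,202) and the spanner at (335,143). I'll check this in enlarged crops.

```bash
python3 - <<'E'
import cv2
a=cv2.imread("pics/scene0.png")[140:320,160:400]; cv2.imwrite("pics/c1.png",cv2.resize(a,None,fx=3.3,fy=3.3,interpolation=cv2.INTER_CUBIC))
a=cv2.imread("pics/side0.png")[140:270,230:420]; cv2.imwrite("pics/c2.png",cv2.resize(a,None,fx=4,fy=4,interpolation=cv2.INTER_CUBIC))
E
```

```text
(no output)
```

View pics/c1.png

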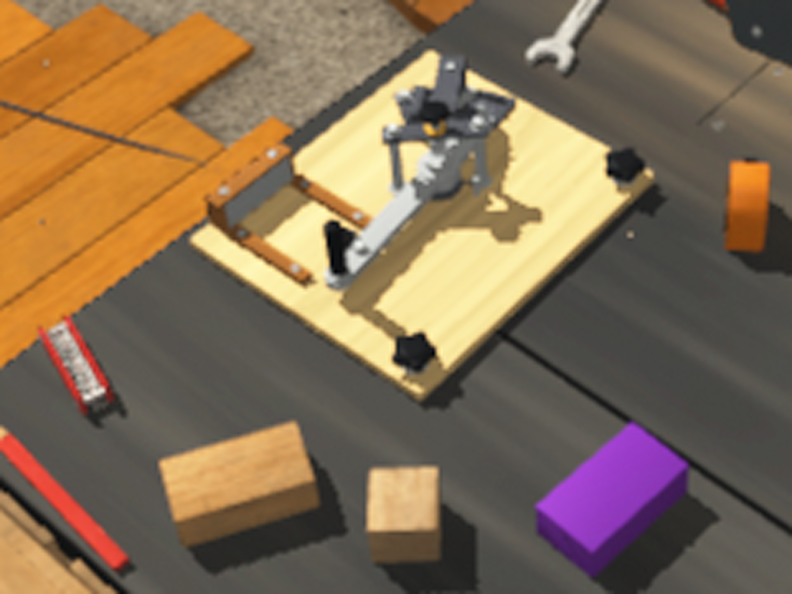

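View pics/c2.png

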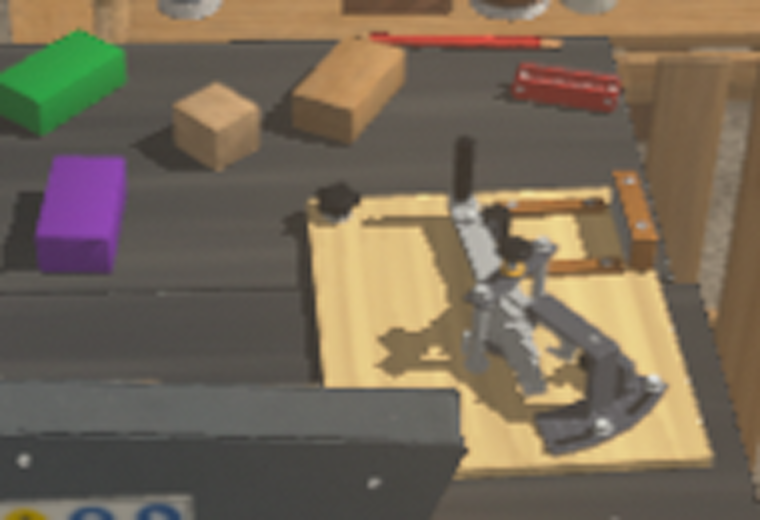

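```bash
cat > h.py <<'E'
import numpy as np,cv2
from bench import bot
from scipy.optimize import least_squares
def proj(n,X,st=None):
    c=bot.camera_params(n);X=np.atleast_2d(X).astype(float)
    if n=="wrist":
        R=np.array(st["orientation"]);T=c["T_tool_cam"]
        C=((X-np.array(st["position"]))@R-T[:3,3])@T[:3,:3]
    else: C=X@np.array(c["R"]).T+c["t"]
    return np.c_[c["fx"]*C[:,0]/C[:,2]+c["cx"],c["fy"]*C[:,1]/C[:,2]+c["cy"]]
def place(p,L):
    L=np.atleast_2d(L);a=np.radians(p[2]);c,s=np.cos(a),np.sin(a)
    return np.c_[p[0]+c*L[:,0]-s*L[:,1],p[1]+s*L[:,0]+c*L[:,1],L[:,2]]
def fit(obs,p0,st=None):
    # obs: list of (cam, localxyz, uv)
    f=lambda p:np.concatenate([(proj(n,place(p,l),st)[0]-uv) for n,l,uv in obs])
    r=least_squares(f,p0,loss="soft_l1");print(np.round(r.x,1),"res",np.round(r.fun.reshape(-1,2),1).tolist());return r.x
def pt(obs,st=None):
    f=lambda p:np.concatenate([(proj(n,p,st)[0]-uv) for n,uv in obs])
    r=least_squares(f,[600,100,50]);print(np.round(r.x,1),np.round(r.fun,1));return r.x
E
python3 - <<'E'
from h import *
S=lambda u,v:np.array([u/3.3+160,v/3.3+140]);D=lambda u,v:np.array([u/4+230,v/4+140])
j=fit([("scene",[132,-135,12],S(435,50)),("scene",[132,190,12],S(192,235)),("scene",[-145,190,12],S(422,390)),("scene",[-145,-135,12],S(652,175)),
("side",[-145,190,12],D(308,200)),("side",[132,190,12],D(610,188)),("side",[132,-135,12],D(712,460))],[650,0,0])
h=pt([("scene",S(333,228)),("side",D(463,140))])
q=pt([("scene",S(435,112)),("side",D(513,243))])
o=[("scene",[30,55,38],S(160,462)),("side",[30,55,38],D(405,50))]
for yaw in(0,-30,-60,30,60,90):
  # scene: left top, far-right top ; match by trial
  fit([("scene",[-30,55,38],S(178,515)),("scene",[30,55,38],S(160,462)),("scene",[30,-55,38],S(297,423)),("scene",[-30,-55,0],S(320,505)),
   ("side",[-30,55,38],D(350,38)),("side",[30,55,38],D(405,50)),("side",[30,-55,0],D(348,142)),("side",[-30,-55,0],D(293,125))],[550,330,yaw])
E
```

```text
[591.7  61.6   1.8] res [[-0.5, -0.5], [-0.3, 0.6], [-0.3, 0.8], [1.5, -0.8], [-0.6, 0.2], [4.8, 0.3], [-0.3, 0.1]]
[567.2 213.9  96.2] [-0.2 -0.1 -0.2  0.2]
[591.   65.8 107.6] [-0.4 -0.3 -0.4  0.3]
[483.5 405.3 -29.7] res [[-1.1, 1.5], [-0.0, -1.2], [0.2, -1.1], [0.4, 0.4], [-0.6, -1.4], [0.2, -0.2], [0.5, 0.8], [-0.5, 0.4]]
[483.5 405.3 -29.7] res [[-1.1, 1.5], [-0.0, -1.2], [0.2, -1.1], [0.4, 0.4], [-0.6, -1.4], [0.2, -0.2], [0.5, 0.8], [-0.5, 0.4]]
[483.5 405.3 -29.7] res [[-1.1, 1.5], [-0.0, -1.2], [0.2, -1.1], [0.4, 0.4], [-0.6, -1.4], [0.2, -0.2], [0.5, 0.8], [-0.5, 0.4]]
[483.5 405.3 -29.7] res [[-1.1, 1.5], [-0.0, -1.2], [0.2, -1.1], [0.4, 0.4], [-0.6, -1.4], [0.2, -0.2], [0.5, 0.8], [-0.5, 0.4]]
[483.5 405.3 -29.7] res [[-1.1, 1.5], [-0.0, -1.2], [0.2, -1.1], [0.4, 0.4], [-0.6, -1.4], [0.2, -0.2], [0.5, 0.8], [-0.5, 0.4]]
[483.5 405.3 -29.7] res [[-1.1, 1.5], [-0.0, -1.2], [0.2, -1.1], [0.4, 0.4], [-0.6, -1.4], [0.2, -0.2], [0.5, 0.8], [-0.5, 0.4]]
```

The crops confirm it. The long timber has its top at c1 (160–320, 423–515) next to the cube at (405,510). The handle top is at c1 (333,228), the plunger at (435,112), and the triangulated heights match the description. Before moving across I'll check how high the saw fence is.

```bash
python3 - <<'E'
from h import *
pt([("side",(343,239)),("scene",(376,103))])
print(proj("scene",[[209,-589,231]]))
E
python3 -m jog '[[0.1,0.1,0.3,0,0,0.021,1],[0.174,0.342,0.1,0,0,0.021,1],[0.174,0.342,0.1,0,0,0.021,1]]'; python3 -c "
from bench import bot;print(bot.get_state()['joint_pos'])"
```

```text
[ 517.2 -225.7  229.2] [-0.4  0.2 -0.5 -0.3]
[[529.86433902  86.5566537 ]]
clock: 0.35
position: [253.9, -510.6, 281.6]
orientation: [[0.858, 0.514, -0.0], [0.514, -0.858, -0.001], [-0.0, 0.0, -1.0]]
contact_force: [2.1, 0.8, 0.2]
grip_width: 85.3
grasp_force: 0.0
[62.44703791 16.14705554 -4.75336918 95.17076527  1.44676312 68.72200723
 -1.70394659]
```

```bash
python3 -m jog '[[0.1,0.2,0.35,0,0,0.021,1],[0.1,0.2,0.35,0,0,0.021,1],[0.15,0.3,0.2,0,0,0.021,1],[0.174,0.342,0.1,0,0,0.021,1],[0.174,0.342,0,0,0,0.021,1]]' && python3 -m jog '[[0.174,0.36,0,0,0,0.021,1],[0.174,0.36,0,0,0,0.021,1],[0.174,0.36,0,0,0,0.021,1],[0.174,0.36,0,0,0,0.021,1],[0.174,0.36,0,0,0,0.021,1]]' && python3 -m jog '[[0.174,0.36,0,0,0,0.021,1],[0.174,0.36,0,0,0,0.021,1],[0.174,0.36,0,0,0,0.021,1],[0.174,0.36,0,0,0,0.021,1],[0.174,0.36,0,0,0,0.021,1]]'
```

```text
clock: 0.77
position: [325.0, -371.3, 383.9]
orientation: [[0.644, 0.765, 0.003], [0.765, -0.643, -0.003], [-0.001, 0.004, -1.0]]
contact_force: [1.4, -1.0, -0.4]
grip_width: 85.6
grasp_force: 0.0
clock: 1.18
position: [411.3, -190.1, 381.3]
orientation: [[0.36, 0.933, -0.0], [0.933, -0.36, -0.0], [-0.0, 0.0, -1.0]]
contact_force: [0.5, -0.6, -0.6]
grip_width: 85.5
grasp_force: 0.0
clock: 1.6
position: [498.3, -10.3, 381.3]
orientation: [[0.039, 0.999, 0.0], [0.999, -0.039, -0.0], [-0.0, 0.0, -1.0]]
contact_force: [1.4, -1.3, 0.2]
grip_width: 85.8
grasp_force: 0.0
```

```bash
python3 -m jog '[[0.25,0.3,0,0,0,0.02,1],[0.25,0.3,0,0,0,0.02,1],[0,0.3,0,0,0,0.02,1],[0,0,0,0,0,0,1],[0,0,0,0,0,0,1]]' && python3 - <<'E'
from h import *
import json
s=bot.get_state();im=bot.get_image("wrist")
json.dump({k:np.array(s[k]).tolist() for k in("position","orientation")},open("w1.json","w"))
cv2.imwrite("pics/w1.png",im[:,:,::-1]);print(s["position"],s["joint_velocities"].max() if hasattr(s["joint_velocities"],"max") else "")
j=[591.7,61.6,1.8]
print(np.round(proj("wrist",place(j,[[132,-135,12],[132,190,12],[-145,190,12],[-145,-135,12],[0,0,108]]),s)).tolist(), np.round(proj("wrist",place([483.5,405.3,-29.7],[[30,55,38],[-30,55,38],[-30,-55,38],[30,-55,38]]),s)).tolist(),proj("wrist",[567,214,96],s))
E
```

```text
clock: 2.02
position: [547.7, 80.2, 380.6]
orientation: [[-0.151, 0.989, -0.002], [0.989, 0.151, 0.001], [0.001, -0.001, -1.0]]
contact_force: [0.4, -1.0, -0.3]
grip_width: 85.3
grasp_force: 0.0
[547.6610149   80.16797015 380.59290402] 2.6975469919730615
[[402.0, 246.0], [445.0, 54.0], [264.0, 30.0], [252.0, 229.0], [347.0, 179.0]] [[353.0, -131.0], [315.0, -171.0], [262.0, -83.0], [299.0, -49.0]] [[348.22250879  60.00878318]]
```

View pics/w1.png

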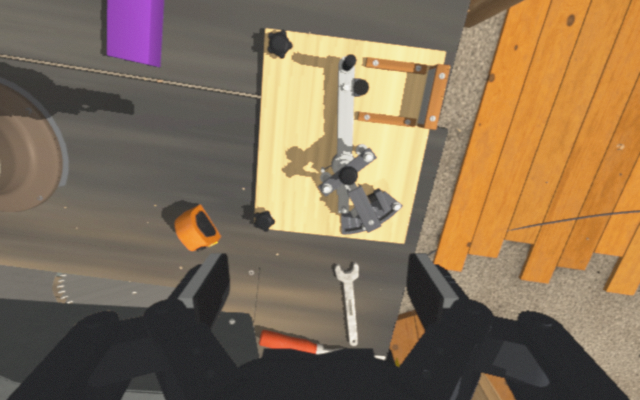

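The wrist view shows the board corners at about (265,28), (446,50), (405,243) and (253,231), the plunger at (348,175) and the handle top at (349,62). All are within 3 px of the predictions. I'll enlarge it for the jig fit.

```bash
python3 - <<'E'
import cv2
a=cv2.imread("pics/w1.png")[15:255,240:460]; cv2.imwrite("pics/c3.png",cv2.resize(a,None,fx=2.5,fy=2.5,interpolation=cv2.INTER_CUBIC))
E
```

```text
(no output)
```

View pics/c3.png

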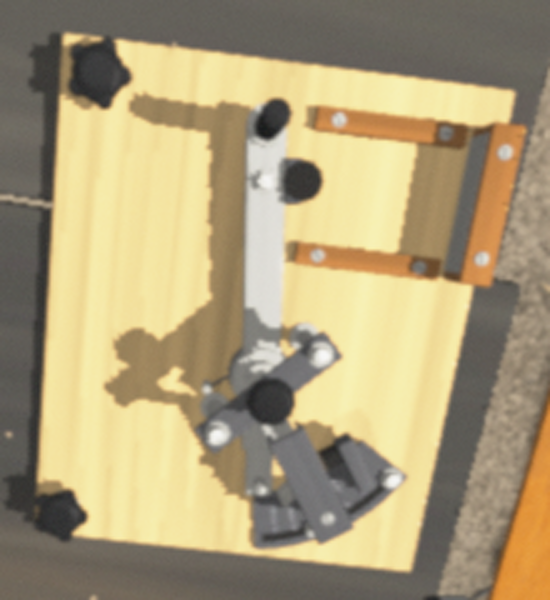

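```bash
python3 - <<'E'
from h import *
import json
s=json.load(open("w1.json"));C=lambda u,v:np.array([u/2.5+240,v/2.5+15])
S=lambda u,v:np.array([u/3.3+160,v/3.3+140]);D=lambda u,v:np.array([u/4+230,v/4+140])
w=[([-145,190,12],(62,33)),([132,190,12],(515,90)),([132,-135,12],(412,573)),([-145,-135,12],(40,535)),([12,167,20],(318,107)),([12,153,20],(315,130)),([12,87,20],(295,243)),([12,73,20],(292,264)),([0,0,108],(270,401)),([110,166,48],(494,124)),([110,74,48],(462,282))]
W=[("wrist",l,C(*u)) for l,u in w]
fit(W,[591,61,1.8],s)
fit(W+[("scene",[132,-135,12],S(435,50)),("scene",[132,190,12],S(192,235)),("scene",[-145,190,12],S(422,390)),("scene",[-145,-135,12],S(652,175)),
("side",[-145,190,12],D(308,200)),("side",[132,-135,12],D(712,460)),("scene",[0,0,108],S(435,112)),("side",[0,0,108],D(513,243))],[591,61,1.8],s)
from scipy.optimize import least_squares
f=lambda p:np.r_[proj("wrist",[p[0],p[1],97],s)[0]-C(276,112),proj("scene",[p[0],p[1],97],s)[0]-S(333,228),proj("side",[p[0],p[1],97],s)[0]-D(463,140)]
r=least_squares(f,[567,214]);print(r.x,r.fun)
E
```

```text
[594.4  65.3   2.4] res [[-0.1, 0.3], [0.4, 0.0], [0.0, -0.2], [-1.9, -0.5], [-0.3, -0.7], [-0.5, 0.1], [1.0, -0.3], [0.8, 0.3], [1.1, 1.6], [-0.2, -1.3], [-1.0, 0.8]]
[593.8  65.1   2.2] res [[-0.1, 0.1], [0.2, 0.4], [-0.6, 0.1], [-2.5, -0.7], [-0.4, -0.5], [-0.6, 0.3], [0.7, -0.2], [0.6, 0.4], [0.6, 1.7], [-0.3, -0.9], [-1.4, 1.1], [-2.2, -0.2], [-1.6, 1.4], [-1.1, 1.2], [0.2, -0.8], [-0.4, -0.2], [0.5, -1.0], [-0.9, -0.9], [0.5, 0.3]]
[568.9858444  214.36502856] [-0.52750995  0.05153132 -0.81144969 -0.54370236  0.31348834 -0.13532082]
```

```bash
python3 -m jog '[[0.053,0.335,-0.2,0,0,0,0.5],[0.053,0.335,-0.2,0,0,0,0.5],[0.053,0.335,-0.2,0,0,0,0.5],[0.054,0.337,-0.2,0,0,0,0.5],[0,0,-0.38,0,0,0,0.5]]' 20 && python3 -m jog '[[0,0,-0.38,0,0,0,0.5],[0,0,-0.38,0,0,0,0.5],[0,0,-0.2,0,0,0,0.5],[0,0,0,0,0,0,0.5]]' && python3 - <<'E'
from h import *
s=bot.get_state();cv2.imwrite("pics/w2.png",bot.get_image("wrist")[:,:,::-1])
E
```

```text
clock: 2.48
position: [569.9, 219.0, 265.5]
orientation: [[-0.151, 0.989, 0.005], [0.989, 0.151, 0.006], [0.005, 0.006, -1.0]]
contact_force: [-0.8, 0.8, 0.5]
grip_width: 42.5
grasp_force: 0.0
clock: 2.82
position: [567.3, 208.3, 162.3]
orientation: [[-0.144, 0.99, -0.007], [0.99, 0.144, -0.004], [-0.003, -0.008, -1.0]]
contact_force: [-1.1, -0.4, 0.1]
grip_width: 43.0
grasp_force: 0.0
```

View pics/w2.png

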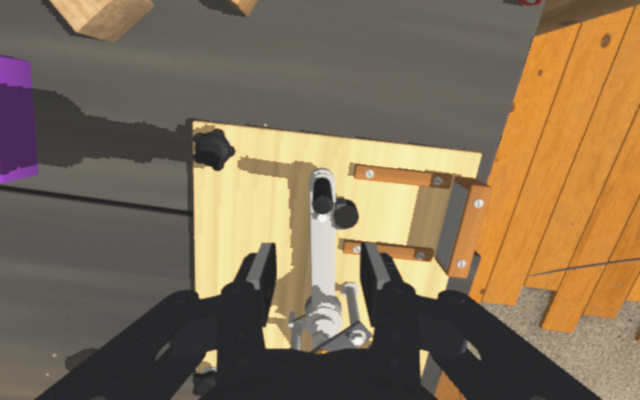

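The post, at (323,195), lies on the fingers' centre line (u≈318). The fingers are still above it. I'll let the arm settle.

```bash
python3 -m jog '[[0,0,0,0,0,0,0.5],[0,0,0,0,0,0,0.5]]'; python3 - <<'E'
from h import *
s=bot.get_state();print(proj("wrist",[[569,214.4,97]],s), s["position"])
E
```

```text
clock: 3.03
position: [570.7, 212.1, 169.6]
orientation: [[-0.145, 0.989, 0.003], [0.989, 0.145, 0.001], [0.0, 0.003, -1.0]]
contact_force: [0.2, 0.1, 0.8]
grip_width: 42.8
grasp_force: 0.0
[[314.62447762 206.54400425]] [570.70823748 212.06220253 169.62180411]
```

```bash
python3 -m jog '[[-0.01,0.02,-0.3,0,0,0,0.5],[0,0,-0.3,0,0,0,0.5],[0,0,-0.3,0,0,0,0.5],[0,0,-0.22,0,0,0,0.5],[0,0,0,0,0,0,0.4]]'&& python3 -m jog '[[0,0,0,0,0,0,0.4],[0,0,0,0,0,0,0.4]]'
```

```text
clock: 3.45
position: [567.2, 212.8, 52.9]
orientation: [[-0.146, 0.989, -0.003], [0.989, 0.146, -0.002], [-0.001, -0.004, -1.0]]
contact_force: [-0.6, -0.1, -0.2]
grip_width: 34.1
grasp_force: 0.0
clock: 3.62
position: [569.9, 214.9, 57.8]
orientation: [[-0.146, 0.989, 0.003], [0.989, 0.146, 0.001], [0.001, 0.003, -1.0]]
contact_force: [-0.2, 0.8, 0.3]
grip_width: 34.1
grasp_force: 0.0
```

```bash
cat > chk.py <<'E'
from h import *
import sys
s=bot.get_state();d=np.array(s["position"])[:2]-[594,65];f=np.array(s["contact_force"])
t=np.array([-d[1],d[0]])/np.hypot(*d)
pull=-f[:2]@t
print("phi %.1f r %.1f pull %.1f rad %.1f z %.1f"%(np.degrees(np.arctan2(d[1],d[0])),np.hypot(*d),pull,f[:2]@d/np.hypot(*d),s["position"][2]))
sys.exit(int(pull>float(sys.argv[1])))
E
python3 - <<'E'
import numpy as np
P=lambda a:150.5*np.array([np.cos(np.radians(a)),np.sin(np.radians(a))])
a=99.5
print("lead 4.5mm:",-4.5*np.sin(np.radians(a))/100,4.5*np.cos(np.radians(a))/100)
while a<150:
    d=3 if a<120 else 1.5
    print(a,d,np.round((P(a+d)-P(a))/100,3)); a+=d
E
```

```text
lead 4.5mm: -0.044382852069175416 -0.007427142263730497
99.5 3 [-0.077 -0.015]
102.5 3 [-0.076 -0.019]
105.5 3 [-0.075 -0.023]
108.5 3 [-0.074 -0.027]
111.5 3 [-0.073 -0.031]
114.5 3 [-0.071 -0.035]
117.5 3 [-0.069 -0.038]
120.5 1.5 [-0.034 -0.02 ]
122.0 1.5 [-0.033 -0.021]
123.5 1.5 [-0.033 -0.022]
125.0 1.5 [-0.032 -0.023]
126.5 1.5 [-0.031 -0.024]
128.0 1.5 [-0.031 -0.025]
129.5 1.5 [-0.03  -0.025]
131.0 1.5 [-0.029 -0.026]
132.5 1.5 [-0.029 -0.027]
134.0 1.5 [-0.028 -0.028]
135.5 1.5 [-0.027 -0.028]
137.0 1.5 [-0.026 -0.029]
138.5 1.5 [-0.026 -0.03 ]
140.0 1.5 [-0.025 -0.031]
141.5 1.5 [-0.024 -0.031]
143.0 1.5 [-0.023 -0.032]
144.5 1.5 [-0.022 -0.032]
146.0 1.5 [-0.022 -0.033]
147.5 1.5 [-0.021 -0.034]
149.0 1.5 [-0.02  -0.034]
```

```bash
python3 -m jog '[[0,0,0,0,0,0,0.3],[0,0,0,0,0,0,0.3],[-0.044,-0.007,0,0,0,0,0.3],[0,0,0,0,0,0,0.3]]' 20 && python3 chk.py 12 && python3 -m jog '[[-0.077,-0.015,0,0,0,0.0167,0.3],[-0.076,-0.019,0,0,0,0.0167,0.3],[0,0,0,0,0,0,0.3],[0,0,0,0,0,0,0.3]]' && python3 chk.py 12 && python3 -m jog '[[-0.075,-0.023,0,0,0,0.0167,0.3],[-0.074,-0.027,0,0,0,0.0167,0.3],[0,0,0,0,0,0,0.3],[0,0,0,0,0,0,0.3]]' && python3 chk.py 12
```

```text
clock: 3.95
position: [564.5, 213.5, 56.5]
orientation: [[-0.146, 0.989, 0.002], [0.989, 0.146, 0.0], [0.0, 0.002, -1.0]]
contact_force: [-0.1, -0.4, -0.2]
grip_width: 25.6
grasp_force: 0.0
phi 101.2 r 151.4 pull -0.1 rad -0.4 z 56.5
clock: 4.28
position: [550.3, 210.2, 56.3]
orientation: [[-0.248, 0.969, 0.003], [0.969, 0.248, 0.001], [0.0, 0.003, -1.0]]
contact_force: [5.6, 0.8, 1.8]
grip_width: 26.0
grasp_force: 2.7
phi 106.7 r 151.7 pull 5.5 rad -0.9 z 56.3
clock: 4.62
position: [535.7, 205.2, 56.2]
orientation: [[-0.346, 0.938, 0.003], [0.938, 0.346, 0.001], [-0.0, 0.003, -1.0]]
contact_force: [6.6, 0.7, 2.0]
grip_width: 25.7
grasp_force: 3.0
phi 112.6 r 151.8 pull 6.4 rad -1.9 z 56.2
```

```bash
python3 -m jog '[[-0.073,-0.031,0,0,0,0.0167,0.3],[-0.071,-0.035,0,0,0,0.0167,0.3],[-0.035,-0.019,0,0,0,0.0083,0.3],[0,0,0,0,0,0,0.3],[0,0,0,0,0,0,0.3]]' && python3 chk.py 11.5 && python3 -m jog '[[-0.035,-0.019,0,0,0,0.0083,0.3],[-0.034,-0.02,0,0,0,0.0083,0.3],[0,0,0,0,0,0,0.3],[0,0,0,0,0,0,0.3]]' |head -0; python3 chk.py 11.5 && python3 -m jog '[[-0.033,-0.021,0,0,0,0.0083,0.3],[0,0,0,0,0,0,0.3],[0,0,0,0,0,0,0.3]]' |head -1 && python3 chk.py 11.5 && python3 -m jog '[[-0.033,-0.022,0,0,0,0.0083,0.3],[0,0,0,0,0,0,0.3],[0,0,0,0,0,0,0.3]]' |head -1 && python3 chk.py 11.5 && python3 -m jog '[[-0.032,-0.023,0,0,0,0.0083,0.3],[0,0,0,0,0,0,0.3],[0,0,0,0,0,0,0.3]]' |head -1 && python3 chk.py 11.5
```

```text
clock: 5.03
position: [518.1, 196.7, 56.2]
orientation: [[-0.466, 0.885, 0.004], [0.885, 0.466, 0.001], [-0.001, 0.004, -1.0]]
contact_force: [7.7, 1.0, 1.5]
grip_width: 25.7
grasp_force: 3.1
phi 119.9 r 152.0 pull 7.1 rad -3.0 z 56.2
phi 122.9 r 152.2 pull 6.3 rad -4.4 z 56.2
clock: 5.62
phi 124.3 r 152.4 pull 5.6 rad -4.9 z 56.1
clock: 5.87
phi 125.9 r 152.5 pull 5.1 rad -3.5 z 56.0
clock: 6.12
phi 127.7 r 153.3 pull 2.3 rad -1.9 z 55.8Exception ignored on flushing sys.stdout:
BrokenPipeError: [Errno 32] Broken pipe
```

```bash
python3 -m jog '[[-0.016,-0.013,0,0,0,0.004,0.3],[0,0,0,0,0,0,0.3]]' && python3 chk.py 11.5 && python3 -m jog '[[-0.016,-0.013,0,0,0,0.004,0.3],[0,0,0,0,0,0,0.3]]'  && python3 chk.py 11.5; python3 -c "
from bench import bot;s=bot.get_state();print(s['torque'],s['joint_velocities'])"
```

```text
clock: 6.28
position: [499.0, 185.3, 55.8]
orientation: [[-0.589, 0.808, 0.002], [0.808, 0.589, 0.001], [-0.0, 0.003, -1.0]]
contact_force: [7.3, 1.5, -1.8]
grip_width: 25.9
grasp_force: 3.4
phi 128.3 r 153.3 pull 6.7 rad -3.3 z 55.8
clock: 6.45
position: [497.6, 184.2, 55.8]
orientation: [[-0.599, 0.801, 0.003], [0.801, 0.599, 0.002], [-0.0, 0.003, -1.0]]
contact_force: [8.5, 2.3, -1.9]
grip_width: 25.9
grasp_force: 3.7
phi 129.0 r 153.3 pull 8.0 rad -3.5 z 55.8
[ 0.38768272 -1.48408891 -0.07993483] [-0.26252676  0.1151384   0.12278028 -0.29777803 -0.04598004 -0.02754939
 -0.89839628]
```

```bash
python3 -m jog '[[-0.01,-0.018,0,0,0,0.004,0.3],[0,0,0,0,0,0,0.3]]' >/dev/null && python3 chk.py 11.5 && python3 -m jog '[[-0.01,-0.018,0,0,0,0.004,0.3],[0,0,0,0,0,0,0.3]]' >/dev/null && python3 chk.py 11.5 && python3 -m jog '[[-0.015,-0.014,0,0,0,0.004,0.3],[0,0,0,0,0,0,0.3]]' >/dev/null && python3 chk.py 11.5 && python3 -m jog '[[-0.015,-0.014,0,0,0,0.004,0.3],[0,0,0,0,0,0,0.3]]' >/dev/null && python3 chk.py 11.5&& python3 -m jog '[[-0.015,-0.014,0,0,0,0.004,0.3],[0,0,0,0,0,0,0.3]]' >/dev/null && python3 chk.py 11.5&& python3 -m jog '[[-0.015,-0.014,0,0,0,0.004,0.3],[0,0,0,0,0,0,0.3]]' >/dev/null && python3 chk.py 11.5
```

```text
phi 129.6 r 153.3 pull 7.0 rad -1.2 z 55.8
phi 130.2 r 153.2 pull 8.8 rad 0.7 z 55.9
phi 130.7 r 153.2 pull 10.8 rad 0.8 z 55.9
phi 131.3 r 153.1 pull 13.4 rad -0.3 z 55.9
```

```bash
python3 -m jog '[[-0.004,-0.004,0,0,0,0,0.3],[0,0,0,0,0,0,0.3]]' >/dev/null && python3 chk.py 19; for i in 1; do :; done; python3 -m jog '[[0.016,0.013,0,0,0,0,0.3],[0.016,0.013,0,0,0,0,0.3],[0,0,0,0,0,0,0.3]]' >/dev/null && python3 chk.py 19; python3 -m jog '[[0.016,0.013,0,0,0,0,0.3],[0.016,0.013,0,0,0,0,0.3],[0,0,0,0,0,0,0.3]]' >/dev/null && python3 chk.py 19; python3 -m jog '[[0.016,0.013,0,0,0,0,0.3],[0,0,0,0,0,0,0.3],[0,0,0,0,0,0,0.3]]' >/dev/null && python3 chk.py 19
```

```text
phi 131.4 r 153.1 pull 13.9 rad -1.0 z 55.9
phi 130.2 r 152.9 pull 9.2 rad -0.6 z 55.8
phi 128.8 r 152.6 pull 7.5 rad 0.1 z 55.8
phi 128.2 r 152.4 pull 5.9 rad -1.4 z 55.8
```

```bash
python3 -m jog '[[0.016,0.013,0,0,0,0,0.3],[0,0,0,0,0,0,0.3],[0,0,0,0,0,0,0.3]]' >/dev/null && python3 chk.py 19; python3 -m jog '[[0.016,0.013,0,0,0,0,0.3],[0,0,0,0,0,0,0.3],[0,0,0,0,0,0,0.3]]' >/dev/null && python3 chk.py 19;  python3 -m jog '[[0.016,0.013,0,0,0,0,0.3],[0,0,0,0,0,0,0.3],[0,0,0,0,0,0,0.3]]' >/dev/null && python3 chk.py 19; python3 -c "
from bench import bot;print(bot.get_state()['grip_width'])"
```

```text
phi 127.9 r 152.4 pull 4.2 rad 0.7 z 55.6
phi 127.5 r 152.2 pull 2.3 rad 0.8 z 55.0
phi 126.9 r 151.9 pull 0.8 rad -0.1 z 54.9
25.55015065245064
```

```bash
python3 -m jog '[[0.016,0.013,0,0,0,0,0.3],[0.01,0.008,0,0,0,0,0.3],[0,0,0,0,0,0,0.35],[0,0,0,0,0,0,0.4]]' >/dev/null && python3 chk.py 19;  python3 -m jog '[[0,0,0,0,0,0,0.4],[0,0,0.15,0,0,0,0.4],[0,0,0.3,0,0,0,0.4],[0,0,0.4,0,0,0,0.5],[0,0,0.4,0,0,0,1]]' && python3 chk.py 19; python3 -c "
from bench import bot;print(bot.get_state()['joint_pos'])"
```

```text
phi 125.3 r 152.2 pull 0.6 rad -0.8 z 55.3
clock: 9.53
position: [505.0, 189.0, 181.0]
orientation: [[-0.64, 0.768, -0.003], [0.769, 0.64, -0.0], [0.002, -0.002, -1.0]]
contact_force: [0.0, 0.5, 0.3]
grip_width: 53.5
grasp_force: 0.0
phi 125.7 r 152.6 pull 0.3 rad 0.4 z 181.0
[ 12.72566638  26.3344174  -50.26013213 104.26727666  23.01332745
  60.38744853  -6.54068963]
```

```bash
python3 -m jog '[[-0.013,0.135,0.1,0,0,0.0384,1],[-0.013,0.135,0.1,0,0,0.0384,1],[-0.013,0.135,0.1,0,0,0.0384,1],[-0.013,0.135,0.1,0,0,0.0384,1],[-0.013,0.135,0,0,0,0.0384,1]]' >/dev/null && python3 -m jog '[[-0.013,0.135,0.1,0,0,0.0384,1],[-0.013,0.135,0,0,0,0.0384,1],[-0.013,0.135,0,0,0,0.0384,1],[-0.013,0.135,0,0,0,0.0384,1],[-0.013,0.135,0,0,0,0.0384,1]]' >/dev/null && python3 -m jog '[[-0.013,0.135,0,0,0,0.0384,1],[-0.013,0.135,0,0,0,0.0384,1],[-0.013,0.135,0,0,0,0.0384,1],[-0.013,0.135,0,0,0,0.0384,1],[-0.013,0.135,0,0,0,0.0384,1]]' >/dev/null && python3 -m jog '[[-0.013,0.135,0,0,0,0.0384,1],[0,0,0,0,0,0,1],[0,0,0,0,0,0,1],[0,0,0,0,0,0,1]]' && python3 - <<'E'
from h import *
import json
s=bot.get_state();im=bot.get_image("wrist");side=bot.get_image("side")
json.dump({k:np.array(s[k]).tolist() for k in("position","orientation")},open("w3.json","w"))
P=proj("wrist",place([483.5,405.3,-29.7],[[30,55,38],[-30,55,38],[-30,-55,38],[30,-55,38]]),s);print(s["joint_pos"],P.round())
im=im[:,:,::-1].copy();cv2.imwrite("pics/w3raw.png",im)
a=cv2.resize(im,(800,500),interpolation=cv2.INTER_CUBIC)[:, :]
b=cv2.resize(side[150:260,290:430,::-1],None,fx=2,fy=2)
a[:220,520:800]=b if P[:,0].max()<400 else a[:220,520:800]
cv2.imwrite("pics/w3.png",a);cv2.imwrite("pics/side3.png",side[:,:,::-1])
E
```

```text
clock: 11.12
position: [485.3, 404.4, 230.1]
orientation: [[-0.498, -0.867, -0.0], [-0.867, 0.498, -0.001], [0.001, -0.0, -1.0]]
contact_force: [0.8, -0.9, 0.1]
grip_width: 85.7
grasp_force: 0.0
[ -1.09560321  43.18665363 -72.17284197  87.49429628  41.45351182
  79.82185713  73.91671441] [[295. 220.]
 [346. 220.]
 [348. 124.]
 [292. 124.]]
```

View pics/w3.png

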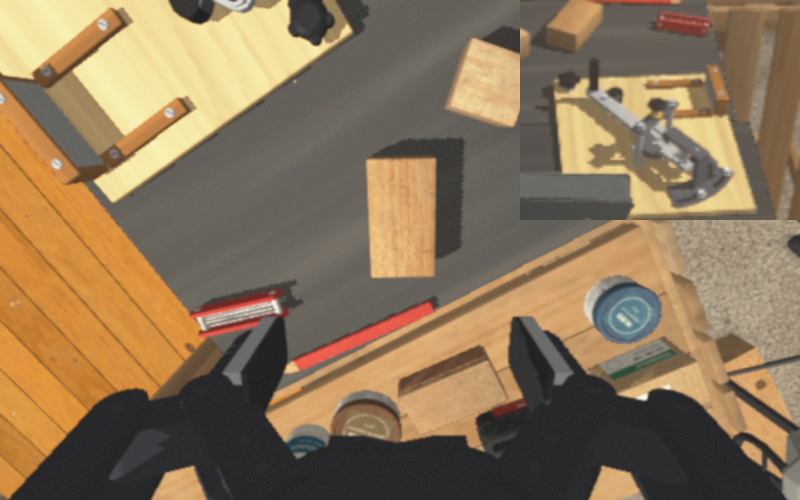

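The offcut's top face spans (367,158)–(436,277) at the 1.25 scale, 1–2 px from the prediction. The side inset shows the arm held open with nothing touching it. I'll refine the grasp position.

```bash
python3 - <<'E'
from h import *
import json
s=json.load(open("w3.json"));C=lambda u,v:np.array([u/1.25,v/1.25])
fit([("wrist",l,C(*u)) for l,u in [([30,55,38],(371,277)),([-30,55,38],(435,277)),([-30,-55,38],(437,158)),([30,-55,38],(367,158))]],[483,405,-30],s)
R=np.array(s["orientation"]);print(np.degrees(np.arctan2(R[1,1],R[0,1])),s["position"])
E
```

```text
[483.  408.5 -29.2] res [[-0.0, 0.6], [-0.2, 0.1], [0.2, -0.6], [0.1, -0.0]]
150.11975235934867 [485.3432271773781, 404.442129569151, 230.06075953893412]
```

```bash
python3 -m jog '[[-0.023,0.036,-0.3,0,0,0.003,1],[0,0,-0.38,0,0,0,1],[0,0,-0.38,0,0,0,1],[0,0,-0.38,0,0,0,1],[0,0,-0.3,0,0,0,1]]' && python3 -m jog '[[0,0,-0.2,0,0,0,1],[0,0,-0.15,0,0,0,1],[0,0,-0.1,0,0,0,1],[0,0,0,0,0,0,1],[0,0,0,0,0,0,1]]'
```

```text
clock: 11.63
position: [483.2, 406.8, 53.7]
orientation: [[-0.489, -0.872, -0.0], [-0.872, 0.489, -0.002], [0.002, -0.001, -1.0]]
contact_force: [0.6, 0.1, -0.9]
grip_width: 85.6
grasp_force: 0.0
clock: 12.05
position: [483.2, 408.9, 12.0]
orientation: [[-0.487, -0.873, 0.0], [-0.873, 0.487, 0.001], [-0.001, -0.0, -1.0]]
contact_force: [0.6, 0.1, 0.8]
grip_width: 85.2
grasp_force: 0.0
```

```bash
python3 -m jog '[[0,0,0,0,0,0,0.6],[0,0,0,0,0,0,0.6],[0,0,0,0,0,0,0.6],[0,0,0,0,0,0,0.6],[0,0,0,0,0,0,0.6]]' 40 && python3 -m jog '[[0,0,0.1,0,0,0,0.6],[0,0,0.2,0,0,0,0.6],[0,0,0.2,0,0,0,0.6],[0,0,0,0,0,0,0.6],[0,0,0,0,0,0,0.6]]'
```

```text
clock: 12.47
position: [483.6, 409.4, 13.0]
orientation: [[-0.487, -0.873, 0.002], [-0.873, 0.487, 0.001], [-0.002, -0.001, -1.0]]
contact_force: [-0.3, -0.4, 6.1]
grip_width: 59.2
grasp_force: 44.1
clock: 12.88
position: [483.4, 409.3, 63.0]
orientation: [[-0.487, -0.873, 0.002], [-0.873, 0.487, 0.001], [-0.002, -0.001, -1.0]]
contact_force: [-0.8, 0.6, -1.3]
grip_width: 59.3
grasp_force: 43.5
```

```bash
python3 -m jog '[[0,0,0.32,0,0,0,0.6],[0,0,0.32,0,0,-0.0325,0.6],[0,0,0.33,0,0,-0.0325,0.6],[0.165,-0.247,0,0,0,-0.0325,0.6],[0.165,-0.247,0,0,0,-0.0325,0.6]]' >/dev/null&& python3 -m jog '[[0.165,-0.247,0,0,0,-0.0325,0.6],[0.165,-0.247,0,0,0,-0.0325,0.6],[0.165,-0.247,0,0,0,-0.0325,0.6],[0.165,-0.247,0,0,0,-0.0325,0.6],[0.165,-0.247,0,0,0,-0.0325,0.6]]' && python3 -m jog '[[0.165,-0.247,0,0,0,-0.0325,0.6],[0.165,-0.247,0,0,0,0,0.6],[0,0,0,0,0,0,0.6],[0,0,0,0,0,0,0.6],[0,0,0,0,0,0,0.6]]' && python3 - <<'E'
from h import *
import json
s=bot.get_state();im=bot.get_image("wrist")
R=np.array(s["orientation"]);print(s["position"],np.degrees(np.arctan2(R[1,1],R[0,1])),s["joint_pos"])
json.dump({k:np.array(s[k]).tolist() for k in("position","orientation")},open("w4.json","w"))
cv2.imwrite("pics/w4.png",im[:,:,::-1])
E
```

```text
clock: 13.72
position: [598.7, 233.9, 157.4]
orientation: [[-0.99, -0.138, -0.001], [-0.138, 0.99, -0.001], [0.001, -0.001, -1.0]]
contact_force: [0.5, 0.4, -0.6]
grip_width: 59.0
grasp_force: 44.0
clock: 14.13
position: [630.6, 186.6, 157.6]
orientation: [[-0.999, -0.042, -0.001], [-0.042, 0.999, 0.0], [0.001, 0.0, -1.0]]
contact_force: [0.1, 0.4, -0.7]
grip_width: 59.2
grasp_force: 44.0
[630.64773059 186.59400736 157.56908704] 92.39537296824678 [ 14.76897416  42.84471818 -57.32443274  88.33932839  37.51144998
  69.81941913  43.46650874]
```

View pics/w4.png

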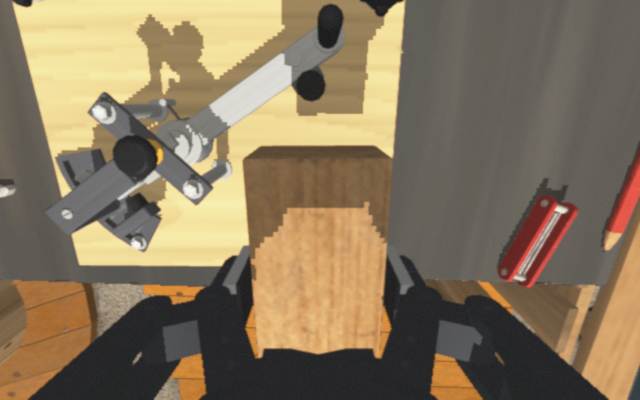

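The offcut sits straight in the grip, with its near top edge at about v=158 from u=245 to 390. The arm is still held open and the plunger is at (135,155). I'll work out the offcut's offset in the tool and the plunger position.

```bash
python3 - <<'E'
from h import *
import json
s=json.load(open("w4.json"));p=np.array(s["position"])
# offcut pose (x,y,yaw of jig-like frame: x long axis) with underside at p.z-13
z0=p[2]-13
f=lambda q:np.concatenate([proj("wrist",place(q,[[-55,sy*30,z0+h]]),s)[0]-uv for sy,h,uv in[(-1,38,(245,159)),(1,38,(390,159)),(-1,0,(263,147)),(1,0,(378,147))]])
r=least_squares(f,[p[0],p[1],2]);print(r.x,r.x[:2]-p[:2],r.fun.round(1))
# plunger at height 108 from pixel
g=lambda q:proj("wrist",[q[0],q[1],108],s)[0]-(135,154)
print(least_squares(g,[594,65]).x, proj("wrist",[594,65,108],s))
print(proj("wrist",place([594,65,2.3],[[132,190,12]]),s),proj("wrist",place([594,65,2.3],[[132,-135,12]]),s))
E
```

```text
[631.1390095  186.92906962   2.45129796] [0.4912789  0.33506226] [-3.3  0.7  6.2  0.8 -3.5 -0.4 -0.2 -0.4]
[590.68298235  69.40687806] [[128.69992466 158.92181017]]
[[383.36825263 267.16730751]] [[ 77.36619997 266.44840923]]
```

```bash
python3 - <<'E'
from h import *
import json
s=json.load(open("w4.json"));im=cv2.imread("pics/w4.png").astype(int)
for v in(30,60,90,120,135):
    r=im[v,350:460];y=(r[:,2]-r[:,0]);i=np.where(y>50)[0];print(v,"board R edge",350+i.max(), end="; ")
for v in(60,120,240):
    y=im[v,:150,2]-im[v,:150,0];i=np.where(y>50)[0];print(v,"L edge",i.min(),end="; ")
print()
for v in(165,170,180,190): 
    g=np.abs(np.diff(im[v,225:410].sum(1)));i=np.argsort(g)[-6:]+225;print(v,sorted(i))
L=[[x,190,12] for x in(-145,-60,40,132)]+[[x,-135,12] for x in(-100,0,132)]
print(proj("wrist",place([594,65,2.3],L),s).round(1).tolist())
E
```

```text
30 board R edge 402; 60 board R edge 400; 90 board R edge 398; 120 board R edge 395; 135 board R edge 394; 60 L edge 27; 120 L edge 42; 240 L edge 73; 
165 [np.int64(225), np.int64(226), np.int64(229), np.int64(241), np.int64(242), np.int64(243)]
170 [np.int64(225), np.int64(226), np.int64(227), np.int64(241), np.int64(242), np.int64(243)]
180 [np.int64(242), np.int64(243), np.int64(244), np.int64(245), np.int64(278), np.int64(312)]
190 [np.int64(242), np.int64(243), np.int64(244), np.int64(245), np.int64(303), np.int64(387)]
[[406.7, -42.7], [398.0, 72.6], [389.7, 183.3], [383.4, 267.2], [13.3, 19.8], [44.7, 140.7], [77.4, 266.4]]
```

```bash
python3 -m jog '[[0,0.014,-0.3,0,0,0,0.6],[0,0,-0.3,0,0,0,0.6],[0,0,-0.3,0,0,0,0.6],[0,0,-0.25,0,0,0,0.6],[0,0,0,0,0,0,0.6]]' >/dev/null && python3 -m jog '[[0,0,0,0,0,0,0.6],[0,0,-0.03,0,0,0,0.6],[0,0,-0.03,0,0,0,0.6],[0,0,0,0,0,0,0.6]]' && python3 -m jog '[[0,0,-0.03,0,0,0,0.6],[0,0,-0.03,0,0,0,0.6],[0,0,0,0,0,0,0.6]]'
```

```text
clock: 14.93
position: [631.9, 188.3, 38.5]
orientation: [[-0.999, -0.042, 0.002], [-0.042, 0.999, 0.0], [-0.002, 0.0, -1.0]]
contact_force: [-1.1, -0.8, -2.3]
grip_width: 59.3
grasp_force: 43.9
clock: 15.18
position: [631.3, 187.5, 31.0]
orientation: [[-0.999, -0.041, -0.0], [-0.041, 0.999, -0.0], [0.0, -0.0, -1.0]]
contact_force: [-0.2, 0.4, -1.3]
grip_width: 59.4
grasp_force: 43.9
```

```bash
python3 -m jog '[[0,0,-0.03,0,0,0,0.6],[0,0,-0.02,0,0,0,0.6],[0,0,0,0,0,0,0.6],[0,0,0,0,0,0,0.6]]' && python3 -m jog '[[0.03,0.001,0,0,0,0,0.6],[0.03,0.001,0,0,0,0,0.6],[0,0,0,0,0,0,0.6],[0,0,0,0,0,0,0.6]]'
```

```text
clock: 15.52
position: [631.4, 187.8, 26.2]
orientation: [[-0.999, -0.041, 0.0], [-0.041, 0.999, -0.0], [-0.0, -0.0, -1.0]]
contact_force: [1.0, 1.1, 0.5]
grip_width: 58.9
grasp_force: 44.1
clock: 15.85
position: [637.8, 188.0, 26.2]
orientation: [[-0.999, -0.041, 0.0], [-0.041, 0.999, 0.0], [-0.0, 0.0, -1.0]]
contact_force: [0.6, -1.3, -0.9]
grip_width: 59.0
grasp_force: 44.0
```

```bash
f(){ python3 -c "
from bench import bot;import sys
s=bot.get_state();print(s['position'].round(1),s['contact_force'].round(1));sys.exit(int(s['contact_force'][0]<-5))"; }
python3 -m jog '[[0.02,0.001,-0.01,0,0,0,0.6],[0,0,0,0,0,0,0.6],[0,0,0,0,0,0,0.6]]' >/dev/null; f && python3 -m jog '[[0.02,0.001,0,0,0,0,0.6],[0,0,0,0,0,0,0.6],[0,0,0,0,0,0,0.6]]' >/dev/null; f && python3 -m jog '[[0.015,0.001,0,0,0,0,0.6],[0,0,0,0,0,0,0.6],[0,0,0,0,0,0,0.6]]' >/dev/null; f && python3 -m jog '[[0.015,0.001,0,0,0,0,0.6],[0,0,0,0,0,0,0.6],[0,0,0,0,0,0,0.6]]' >/dev/null; f && python3 -m jog '[[0.015,0.001,0,0,0,0,0.6],[0,0,0,0,0,0,0.6],[0,0,0,0,0,0,0.6]]' >/dev/null; f
```

```text
[638.4 188.3  26.2] [-6.1 -1.9  9.5]
[638.4 188.3  26.2] [-6.1 -1.9  9.5]
[638.4 188.3  26.2] [-6.1 -1.9  9.5]
[638.4 188.3  26.2] [-6.1 -1.9  9.5]
[638.4 188.3  26.2] [-6.1 -1.9  9.5]
```

```bash
f(){ python3 -c "
from bench import bot;import sys
s=bot.get_state();print(s['position'].round(1),s['contact_force'].round(1));sys.exit(int(s['contact_force'][0]<-6))"; }
python3 -m jog '[[0,0,0.01,0,0,0,0.6],[0,0,0,0,0,0,0.6],[0,0,0,0,0,0,0.6]]' >/dev/null; f && python3 -m jog '[[0.015,0,0,0,0,0,0.6],[0,0,0,0,0,0,0.6],[0,0,0,0,0,0,0.6]]' >/dev/null && f && python3 -m jog '[[0.015,0.001,0,0,0,0,0.6],[0,0,0,0,0,0,0.6],[0,0,0,0,0,0,0.6]]' >/dev/null&& f && python3 -m jog '[[0.015,0.001,0,0,0,0,0.6],[0,0,0,0,0,0,0.6],[0,0,0,0,0,0,0.6]]' >/dev/null&& f && python3 -m jog '[[0.015,0.001,0,0,0,0,0.6],[0,0,0,0,0,0,0.6],[0,0,0,0,0,0,0.6]]' >/dev/null&& f
```

```text
[639.5 188.2  26.2] [-0.5  0.2  2. ]
[641.1 188.2  26.2] [-0.6  0.6  0.7]
[642.6 188.3  26.3] [ 0.8 -0.   0. ]
[643.8 188.4  26.2] [-1.7  0.7  0.7]
[643.8 188.4  26.2] [-6.7 -1.8  3.8]
```

```bash
python3 -m jog '[[0,0,0,0,0,0,0.75],[0,0,0,0,0,0,0.85],[0,0,0,0,0,0,0.85],[0,0,0,0,0,0,0.9],[0,0,0,0,0,0,0.9]]' && python3 -m jog '[[0,0,0.1,0,0,0,0.9],[0,0,0.3,0,0,0,0.9],[0,0,0.38,0,0,0,0.9],[0,0,0.38,0,0,0,0.9],[0,0,0.38,0,0,0,0.9]]' && python3 -m jog '[[0,0,0,0,0,0,0],[0,0,0,0,0,0,0],[0,0,0,0,0,0,0]]' && python3 - <<'E'
from h import *
import json
s=bot.get_state();im=bot.get_image("wrist");sc=bot.get_image("scene");sd=bot.get_image("side")
json.dump({k:np.array(s[k]).tolist() for k in("position","orientation")},open("w5.json","w"))
cv2.imwrite("pics/w5r.png",im[:,:,::-1])
a=np.zeros((600,800,3),np.uint8)
a[:400,:640]=im[:,:,::-1]
c=sd[150:260,290:430,::-1];c=cv2.resize(c,(254,200));a[400:,:254]=c
c=sc[150:270,210:350,::-1];c=cv2.resize(c,(233,200));a[400:,260:493]=c
cv2.imwrite("pics/w5.png",a)
print(s["position"],s["joint_pos"].round(),proj("wrist",[[594,65,108],[591,68,108]],s))
print(proj("wrist",place([594,65,2.3],[[0,150,50],[0,90,50],[110,166,48],[110,74,48],[0,150,12],[0,90,12]]),s).round().tolist())
E
```

```text
clock: 17.77
position: [645.6, 188.4, 26.3]
orientation: [[-0.999, -0.041, 0.0], [-0.041, 0.999, 0.0], [-0.0, 0.0, -1.0]]
contact_force: [-0.6, 0.6, 0.2]
grip_width: 76.6
grasp_force: 0.0
clock: 18.18
position: [645.0, 188.7, 182.7]
orientation: [[-0.999, -0.042, -0.0], [-0.042, 0.999, 0.001], [0.0, 0.001, -1.0]]
contact_force: [0.8, -0.0, -0.6]
grip_width: 77.2
grasp_force: 0.0
clock: 18.43
position: [645.3, 188.2, 180.6]
orientation: [[-0.999, -0.041, 0.001], [-0.041, 0.999, -0.0], [-0.001, -0.001, -1.0]]
contact_force: [-0.2, 0.2, -0.4]
grip_width: 41.2
grasp_force: 0.0
[645.33532058 188.17218136 180.58962202] [ 14.  43. -57.  85.  37.  73.  45.] [[143.1119743  131.84300373]
 [146.93879732 127.59358394]]
[[351.0, 126.0], [283.0, 126.0], [363.0, 240.0], [270.0, 240.0], [347.0, 124.0], [287.0, 123.0]]
```

View pics/w5.png

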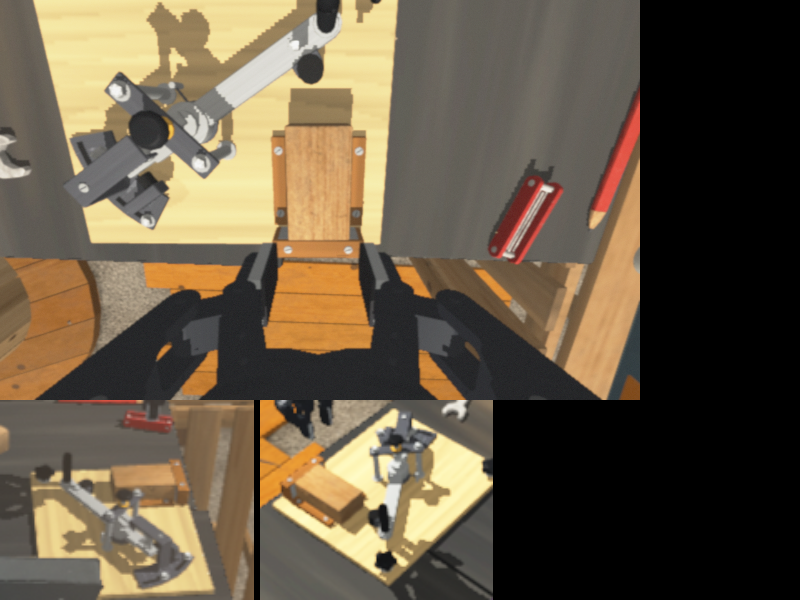

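The offcut is seated. Its far edge is on the end stop at v≈240, it lies between the strips at u 275–363, and the arm is still open. The plunger is at (149,129). I'll locate it precisely and go above it with the fingers closed.

```bash
python3 - <<'E'
from h import *
import json
from scipy.optimize import least_squares
a=json.load(open("w5.json"));b=json.load(open("w4.json"));c=json.load(open("w1.json"))
f=lambda q:np.r_[proj("wrist",[*q,108],a)[0]-(149,129.5),proj("wrist",[*q,108],b)[0]-(135,154.5),proj("wrist",[*q,108],c)[0]-(348,175.4),proj("scene",[*q,108])[0]-(291.8,173.9),proj("side",[*q,108])[0]-(358.2,200.7)]
r=least_squares(f,[594,65]);print(r.x,r.fun.round(1))
E
python3 -m jog '[[-0.133,-0.303,0,0,0,0,0],[-0.133,-0.303,0,0,0,0,0],[-0.133,-0.303,0,0,0,0,0],[-0.133,-0.303,0,0,0,0,0],[0,0,0,0,0,0,0]]' && python3 -m jog '[[0,0,-0.2,0,0,0,0],[0,0,-0.2,0,0,0,0],[0,0,0,0,0,0,0],[0,0,0,0,0,0,0]]'
```

```text
[591.61014144  68.96374362] [-0.5 -0.9 -0.5  0.9  0.1 -1.7 -1.3  0.1 -0.3 -0.4]
clock: 19.0
position: [590.3, 59.2, 178.1]
orientation: [[-0.999, -0.034, -0.004], [-0.034, 0.999, -0.005], [0.005, -0.005, -1.0]]
contact_force: [0.7, 0.1, -0.6]
grip_width: 0.2
grasp_force: 0.0
clock: 19.33
position: [591.3, 67.2, 139.1]
orientation: [[-0.999, -0.042, -0.003], [-0.042, 0.999, 0.0], [0.003, 0.0, -1.0]]
contact_force: [0.1, -0.3, 0.6]
grip_width: 0.1
grasp_force: 0.0
```

Consensus puts the plunger at (591.6, 69). I'm 2 mm off and will correct on the way down, then press gently.

```bash
f(){ python3 -c "
from bench import bot;import sys
s=bot.get_state();print(s['clock'],s['position'].round(1),s['contact_force'].round(1));sys.exit(int(s['contact_force'][2]>12))"; }
python3 -m jog '[[0,0.018,-0.15,0,0,0,0],[0,0,-0.1,0,0,0,0],[0,0,0,0,0,0,0],[0,0,0,0,0,0,0]]' >/dev/null; f && python3 -m jog '[[0,0,-0.03,0,0,0,0],[0,0,-0.03,0,0,0,0],[0,0,0,0,0,0,0]]' >/dev/null; f && python3 -m jog '[[0,0,-0.03,0,0,0,0],[0,0,-0.03,0,0,0,0],[0,0,0,0,0,0,0]]' >/dev/null && f && python3 -m jog '[[0,0,-0.02,0,0,0,0],[0,0,0,0,0,0,0]]' >/dev/null && f && python3 -m jog '[[0,0,-0.015,0,0,0,0],[0,0,0,0,0,0,0]]' >/dev/null && f
```

```text
19.6667 [591.9  69.2 114.8] [ 0.2 -0.  -0.6]
19.9167 [592.1  68.9 109. ] [ 0.4 -0.3 -0.7]
20.1667 [592.5  69.1 103.8] [ 0.4 -0.6  2.7]
20.3333 [592.4  69.1 101.4] [ 0.  -0.2  3.6]
20.5 [592.5  69.1  99.9] [-0.1  0.   4.2]
```

```bash
f(){ python3 -c "
from bench import bot;import sys
s=bot.get_state();print(s['clock'],s['position'].round(1),s['contact_force'].round(1));sys.exit(int(s['contact_force'][2]>12))"; }
python3 -m jog '[[0,0,-0.015,0,0,0,0],[0,0,0,0,0,0,0]]' >/dev/null; f && python3 -m jog '[[0,0,-0.01,0,0,0,0],[0,0,0,0,0,0,0]]' >/dev/null; f; python3 -m jog '[[0,0,0.1,0,0,0,0],[0,0,0.2,0,0,0,0],[0,0,0.38,0,0,0,0],[0,0,0.38,0,0,0,0],[0,0,0.38,0,0,0,0]]' >/dev/null; python3 -m jog '[[0,0,0.38,0,0,0,0],[0,0,0,0,0,0,0],[0,0,0,0,0,0,0],[0,0,0,0,0,0,0]]'; python3 - <<'E'
from h import *
sc=bot.get_image("scene");sd=bot.get_image("side");w=bot.get_image("wrist")
cv2.imwrite("pics/f_scene.png",sc[:,:,::-1]);cv2.imwrite("pics/f_side.png",sd[:,:,::-1]);cv2.imwrite("pics/f_w.png",w[:,:,::-1])
# predicted dark handle pixels for shut-on-offcut (theta .165) versus open (.47), sampled along the post
for n,i in(("scene",sc),("side",sd)):
    for th in(0.165,0.47):
        a=np.radians(99.5)+th;x,y=594+150*np.cos(a),65.5+150*np.sin(a)
        print(n,th,[int(i[int(round(v)),int(round(u))].max()) for u,v in proj(n,[[x,y,z] for z in(55,65,75,85,92)])],proj(n,[x,y,97]).round())
E
```

```text
20.6667 [592.4  69.1  98.3] [ 0.2 -0.6  3.9]
20.8333 [592.4  69.1  97.3] [0.3 0.2 4.3]
clock: 21.58
position: [591.7, 68.7, 278.9]
orientation: [[-0.999, -0.041, -0.001], [-0.041, 0.999, -0.001], [0.001, -0.001, -1.0]]
contact_force: [0.5, -0.5, -2.0]
grip_width: -0.3
grasp_force: 0.0
scene 0.165 [21, 21, 22, 21, 35] [[268. 211.]]
scene 0.47 [157, 153, 143, 154, 145] [[284. 214.]]
side 0.165 [63, 64, 63, 63, 63] [[339. 176.]]
side 0.47 [228, 120, 99, 104, 105] [[327. 180.]]
```

In code, the dark post is found at the "shut on the offcut" angle (0.165) and is gone from the open angle. I have no picture views left, so I'll also check numerically that the offcut stayed put.

```bash
python3 - <<'E'
from h import *
old=cv2.imread("pics/w5.png")[400:,260:493].astype(int);i=cv2.imread("pics/f_scene.png")
new=cv2.resize(i[150:270,210:350],(233,200)).astype(int)
d=np.abs(old-new).sum(2)
k=233/140
P=proj("scene",place([594,65.5,2.3],[[x,y,50] for x in(20,40,60,80,100) for y in(100,120,140)]))
print([int(d[int((v-150)*k),int((u-210)*k)]) for u,v in P])
E0=[[110,90,50],[110,150,50],[60,92,50],[60,148,50],[60,86,50],[60,154,50]]
s=bot.get_state();print(s["contact_force"])
# end-stop-side edge and long edges: pixel shift via phase correlation on offcut patch
g=lambda a:cv2.cvtColor(a.astype(np.uint8),cv2.COLOR_BGR2GRAY).astype(np.float32)
print(cv2.phaseCorrelate(g(old)[60:120,22:80],g(new)[60:120,22:80]))
E
```

```text
[13, 13, 12, 11, 16, 10, 13, 12, 14, 14, 14, 11, 12, 13, 13]
[-0.13114885  0.28072846 -0.31977887]
((-0.006376114521170706, -0.03337837931299248), 0.9957826554775238)
```

The offcut hasn't moved, the arm is shut on its end, and the robot is clear.

```bash
python3 -c "
from bench import bot;print(bot.sign_off())"
```

```text
the job is handed in; nothing more can be done
None
```

The longer offcut is clamped in the jig, home against the end stop, with the sprung arm shut on its end and the robot clear; it took about 22 s, and the pull peaked at about 14 N.

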